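# Register a tissue cassette in the corner of a reader and start the scan

### The job

Without picking it up, use the fingertips to push the loose white cassette on the grey reader up against the metal rail along the back, then slide it along the rail, keeping it against the rail, until it is fully home in the corner pocket at the rail's end (past the short front lip, up against the end stop). Then press the round button on the reader all the way down to start the scan, let it come up, and leave the cassette home in its pocket and everything else where it stands.

Things in the scene. Friction and masses are not known exactly. Their poses are not given: they have to be found in the camera images.
- reader: Fixed grey reader, a flat slab 124 mm (its x, depth) by 250 mm (its y, width), its flat deck 16 mm above the bench; origin at the centre of its underside, z up. Its -x side faces the robot, more or less; +y is to the left seen from there. Rail, end stop and lip on the deck form a pocket 30.5 mm wide that is open towards -y.
- rail_face (a point): Middle of the working face of the straight metal rail along the back of the deck, 5 mm above the deck. The rail is 10 mm high, 12 mm thick, 182 mm long; the face looks to the reader's -x and runs along y from 91 mm right of to 81 mm left of this point (to the end stop). Axes as the reader's.
- stop_face (a point): On the working face of the end stop at the left end of the rail, 14 mm in front of the rail's face, 5 mm above the deck. The stop is 10 mm high and 10 mm thick, looks to the reader's -y and reaches 42.5 mm out from the rail's face. Axes as the reader's.
- lip (a point): Inner edge of the front lip where the pocket's mouth begins, 4 mm above the deck: 30.5 mm in front of the rail, 20 mm short of the end stop. The lip is 8 mm high, 10 mm thick, runs parallel to the rail from here to the end stop; towards -y it flares away from the rail as a lead-in about 10 mm long. Axes as the reader's.
- pocket (a point): Where the cassette's centre is when it is home in the corner touching rail and end stop: 14 mm in front of the rail's face, 20 mm short of the end stop, 5 mm above the deck. Axes: x square to the rail and towards it, y along the rail to the stop. Over the pocket a hold-down ledge, 1.5 mm above the cassette's top and 3 mm thick, overhangs the deck by 8 mm from the rail, from the stop back to 36 mm short of it.
- cassette_centre (a point): Centre (half-way up, 5 mm above its underside) of the loose white plastic cassette: a closed flat box 28 mm (its x) by 40 mm (its y) by 10 mm high, 25 to 40 g, rows of small slots on top. It starts flat on the deck in front of the rail, right of the pocket, turned up to 0.4 rad from the rail. At home its 40 mm side lies along the rail, 20 mm of it behind the lip, 20 mm out of the pocket.
- scan_button (a joint): Travel of the reader's round grey push button, pressed straight down: 0 = up, 0.005 m = fully down. It springs back; fully down takes about 4 N.
- scan_button_top (a point): Centre of the top face of the round button (28 mm across, in a black housing 44 mm across whose rim is 9 mm lower), which stands on the deck to the left of the end stop. Top height 37 mm above the bench when up.
- bottle_small: White small bottle, 34 mm across, 62 mm tall, loose bystander on the bench right of and behind the reader; origin under its centre. Leave alone.
- bottle_small_b: Brown small bottle, 34 mm across, 60 mm tall, loose bystander on the bench behind the reader; origin under its centre. Leave alone.
- tweezers: Tweezers, 124 by 14 by 9 mm, loose bystander lying on the bench in front of the reader; origin under the centre. Leave alone.
There are look-alikes about, which are no part of the job. Leave any brown or purple look-alike of the part that bears cassette_centre alone.

How it is judged:
By the outcome, as a careful person would: the job done as asked, in the order asked, and still so for the second after the job is handed in, with the robot touching nothing.
It also fails if it takes over 58 s, if anything falls off the work surface, if the arm or the gripper's body presses on something with over 40 N, if the wrist force passes 120 N, or if a joint passes its speed limit or range.

### The arm

A 6-joint arm with a two-finger parallel gripper is mounted at the origin on a cart in front of the work surface, level with it; the furniture and walls round the work are solid. World frame = base frame: x ahead of the robot, y to its left, z up, the work surface at z = 0. Lengths are in m, angles in degrees, forces in N, time in s.
With the tool pointing down it reaches from about 0.4 to 0.825 m from the base axis. Payload 7 kg.
Tool frame: the origin (TCP) lies between the finger pads; the fingertips stand 19 mm ahead of it and the grasp point (between the pads) is the TCP; x points along the fingers, y is the direction in which the jaws open and shut, and the axes are right-handed (so a half turn about x gives the same grasp; the last joint's range is limited). The gripper opens to 88 mm and grips with 3 to 60 N. Pads are 19 mm wide; open, the fingers measure 130 mm over their backs; the gripper's body (78 mm by 193 mm) begins 47 mm behind the grasp point.
Start: joints at [80.965, 20.546, 0.682, 0, -70.136, -16.507], TCP at [0.291, 0.609, 0.246] pointing down, gripper open.
Joint ranges: [-176.03, 176.03], [-82.01, 121.73], [-58.28, 71.71], [-173.87, 95.51], [-174.79, -0.11], [-173.66, 173.66]. Speed limits (degrees/s): [136.94, 136.94, 172.46, 180, 180, 180].

### API

Orientations are given as [roll, pitch, yaw] about the fixed x, y, z axes, in that order (R = Rz(yaw) Ry(pitch) Rx(roll)).
In Python, from plant import * gives the robot as it stands.
- The arm moves only by the tool step_arm, never from a script. Its argument "steps" is a list of rows, each a list of 2 entries, a list of its own where there are three numbers: the shift along the tool's x, y, z in units of 0.02 m (1.0 is 0.02 m), then the turn about the tool's x in units of 6 degrees (1.0 is 6 degrees). A call has 1 to 20 rows; each row shifts and turns the commanded pose from where the row before left it, along the tool's axes as they then stand; what a row does not reach is not made up. A row lasts 1/12 s, in which the tool goes at most 41.7 mm and 7.16 degrees, less where a joint would pass 70% of its speed; a pose out of reach is approached as far as the arm can. A call with a number of a shift or a turn outside -1 to 1 is refused whole. A call with a gripper value outside its range is refused whole. "fingers" is the closure, from 0 (fully open) to 1 (shut), set as the call begins (left out, the last holds). The fingers move at their own pace and stop on an object; "grip_force" is the grip in N (left out, the last holds). Time passes only in rows, so rows that do not move let the fingers close. It gives the time, the measured TCP pose, the force and the opening at its end, in the units of the state.
- get_state(): the state, without advancing time (a new reading comes with each control period).
- capture(name): name is "scene" or "top" or "wrist"; returns the picture (400x640x3 uint8, blue, green, red); there is no depth.
- camera_model(name): a dict with "intrinsics" (3x3 intrinsics, pixels), "rvec" (rotation vector, rad) and "tvec" (3), from world to camera coordinates, as OpenCV has them. Camera axes: x right, y down, z forward; pixel columns grow to the right and rows downward; lengths in m; the calibration is good to about 2 mm. A picture is of the moment at which its call begins: read the wrist's pose just before it. camera_model takes no time and is no camera call; for the wrist camera it gives the pose at the moment of the call.
- close_job(): hands the job in, once; it reports no verdict.
The state is a dict: "time_s": time; "joints": joint angles; "qd": joint speeds; "joint_torque": joint torques, N m; "tcp_pos": TCP position; "eef_rot": TCP orientation; "contact_force": force on the tool from outside, world axes, zero at the start; "moment": the same for the moment, N m; "gripper_width": finger opening in m.
Only numpy, scipy, OpenCV 4.12 (cv2) and the standard library are available. Lean on these libraries where they do the work, as an engineer would, in place of code of your own. Each camera call takes 0.05 s, during which the arm holds its last target.

## Working session

There is one attempt and no reset: what is moved stays moved. The work goes in short steps, Python scripts to look and compute and a tool call to move; the robot and the scene stay as the last step left them, time stands still between calls to the robot, and variables do not carry over. Pictures are saved under pics/ and viewed, and the job is handed in when it is done.

Besides the shell and the picture viewer there is one more tool, called after ">>>" by a JSON object that holds its "name" and its "arguments". step_arm: Moves the arm, as the interface text tells. Its arguments: {"type":"object","properties":{"steps":{"type":"array","items":{"type":"array"}},"fingers":{"type":"number"},"grip_force":{"type":"number"}},"required":["steps"]}

```bash
ls; mkdir -p pics; python3 - <<'E'
from plant import *
import cv2
s=get_state();print(s)
for n in("scene","top","wrist"):
    m=camera_model(n);print(n,m)
    cv2.imwrite(f"pics/a_{n}.png",capture(n))
E
```

```text
pics
{'time_s': 0.0, 'joints': array([ 8.09667455e+01,  2.05906205e+01,  6.34341764e-01, -1.96644056e-02,
       -7.01354268e+01, -1.65038391e+01]), 'qd': array([-0.05567303,  0.0076125 ,  0.06965011, -0.05823401,  0.03434176,
       -0.04189993]), 'joint_torque': array([ 1.12059966e-03, -5.82713699e+01,  2.93068725e+01,  6.99735671e+00,
        7.16081529e-03, -1.50202518e-04]), 'tcp_pos': array([0.29085002, 0.60862382, 0.2446376 ]), 'eef_rot': array([  95.10843983,   89.90644924, -110.43535042]), 'contact_force': array([-0.5066024 ,  0.56029279, -0.13087189]), 'moment': array([ 0.01727565, -0.01745783, -0.01493467]), 'gripper_width': 0.08767866501078699}
scene {'intrinsics': array([[417.28106639,   0.        , 328.72712893],
       [  0.        , 417.28106639, 194.81479789],
       [  0.        ,   0.        ,   1.        ]]), 'rvec': array([ 2.16488877, -0.58780286,  0.28044271]), 'tvec': array([-0.53563703,  0.10473191,  1.00977925])}
top {'intrinsics': array([[436.60358108,   0.        , 322.12125933],
       [  0.        , 436.60358108, 199.17389865],
       [  0.        ,   0.        ,   1.        ]]), 'rvec': array([ 2.18000579, -2.11443006,  0.20035837]), 'tvec': array([-0.18275123,  0.54817307,  0.89067071])}
wrist {'intrinsics': array([[316.03856946,   0.        , 322.46744095],
       [  0.        , 316.03856946, 200.59107402],
       [  0.        ,   0.        ,   1.        ]]), 'rvec': array([-1.57301728,  2.49823347,  0.3842333 ]), 'tvec': array([ 0.67287111, -0.03948   ,  0.3921461 ])}
```

View pics/a_scene.png

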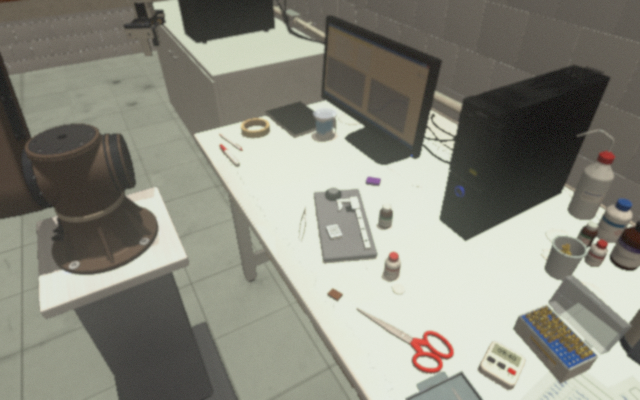

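View pics/a_top.png

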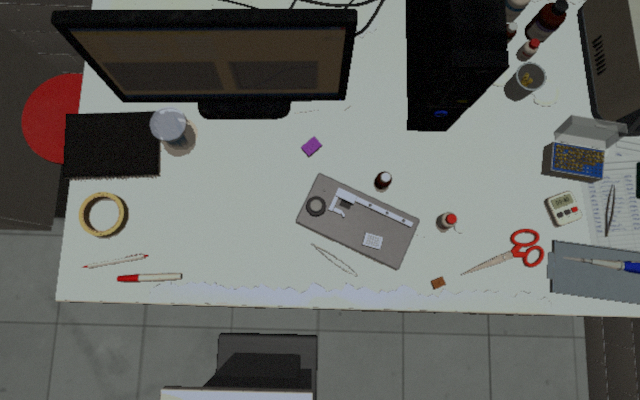

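View pics/a_wrist.png

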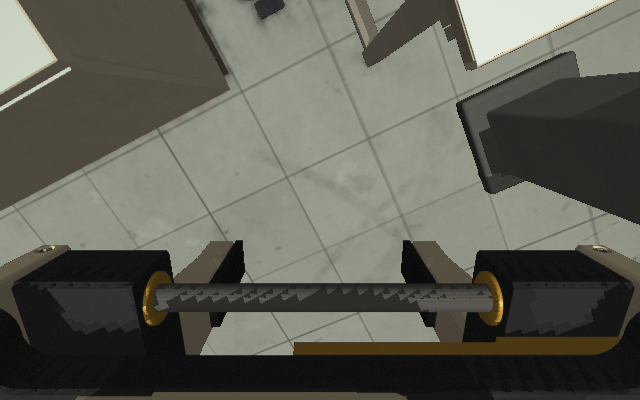

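The scene and top views show the reader (top: about col 295–420, row 173–270), the cassette near (372,241), the button at (316,206) and the two bottles behind the reader. I'll enlarge the top view to measure it.

```bash
python3 - <<'E'
import cv2
i=cv2.imread("pics/a_top.png")[165:285,280:440]
cv2.imwrite("pics/a_topz.png",cv2.resize(i,None,fx=5,fy=5,interpolation=cv2.INTER_CUBIC))
E
```

```text
(no output)
```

View pics/a_topz.png

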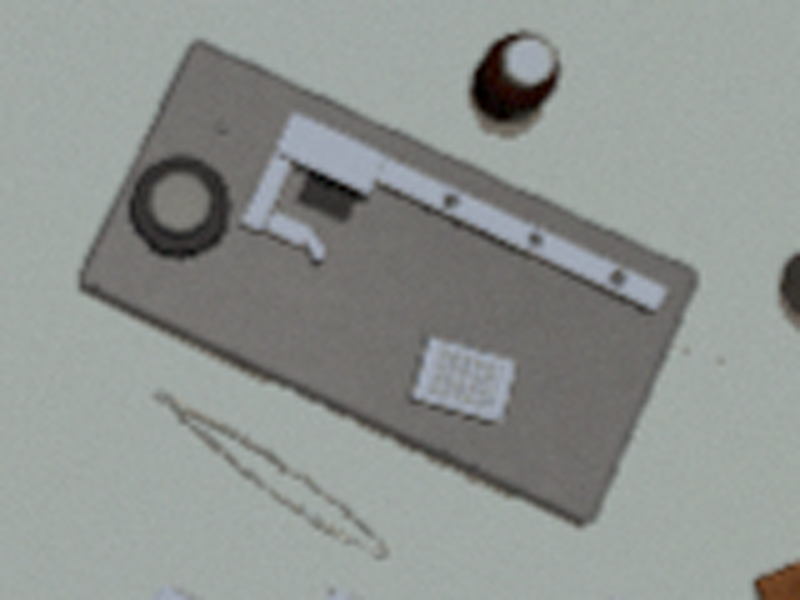

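```bash
cat > h.py <<'E'
from plant import *
import numpy as np, cv2
def pix2w(m,px,z):
    R,_=cv2.Rodrigues(np.array(m["rvec"]));t=np.array(m["tvec"]);K=m["intrinsics"]
    d=R.T@np.linalg.inv(K)@np.array([px[0],px[1],1.]); c=-R.T@t
    return c+d*(z-c[2])/d[2]
def w2pix(m,p):
    return cv2.projectPoints(np.array(p,float).reshape(-1,3),np.array(m["rvec"]),np.array(m["tvec"]),m["intrinsics"],None)[0].reshape(-1,2)
E
python3 - <<'E'
from h import *
m=camera_model("top")
f=lambda x,y:((x+.5)/5-.5+280,(y+.5)/5-.5+165)
D={"TL":(198,40,.016),"TR":(696,270,.016),"BR":(586,520,.016),"BL":(82,280,.016),"btn":(182,203,.037),
"c1":(430,338,.026),"c2":(515,356,.026),"c3":(502,417,.026),"c4":(415,396,.026),"railR":(657,311,.026),"railEndInner":(377,194,.026),
"stopfar":(246,225,.026),"lipflare":(320,258,.024)}
P={k:pix2w(m,f(*v[:2]),v[2]) for k,v in D.items()}
for k in P:print(k,P[k].round(4))
L=lambda a,b:np.linalg.norm(P[a]-P[b])
print(L("TL","TR"),L("BL","BR"),L("TL","BL"),L("TR","BR"),L("c1","c2"),L("c2","c3"))
a=P["TR"]-P["TL"]+P["BR"]-P["BL"];print("reader -y dir",np.degrees(np.arctan2(a[1],a[0])))
a=P["c2"]-P["c1"]+P["c3"]-P["c4"];print("cass dir",np.degrees(np.arctan2(a[1],a[0])))
E
```

```text
TL [ 0.6187 -0.1583  0.016 ]
TR [ 0.522 -0.382  0.016]
BR [ 0.4111 -0.3332  0.016 ]
BL [ 0.509  -0.1105  0.016 ]
btn [ 0.5415 -0.1533  0.037 ]
c1 [ 0.4873 -0.263   0.026 ]
c2 [ 0.4806 -0.3001  0.026 ]
c3 [ 0.454  -0.2946  0.026 ]
c4 [ 0.4619 -0.2568  0.026 ]
railR [ 0.5021 -0.3623  0.026 ]
railEndInner [ 0.5499 -0.2389  0.026 ]
stopfar [ 0.5343 -0.1816  0.026 ]
lipflare [ 0.521  -0.2145  0.024 ]
0.24371953652024436 0.24318266236187136 0.11964879186024438 0.12117284605308712 0.03774791612957632 0.02713043674407863
reader -y dir -113.55776259966558
cass dir -101.0317892631446
```

The deck measures 243×120 mm against 250×124, about 2.5% short, which is good enough for a first move. Next I'll work out the move to above the reader, for a closer look with the wrist camera.

```bash
cat >> h.py <<'E'
from scipy.spatial.transform import Rotation as Ro
def tool():
    s=get_state();return np.array(s["tcp_pos"]),Ro.from_euler("xyz",s["eef_rot"],degrees=True).as_matrix(),s
E
python3 - <<'E'
from h import *
p,R,s=tool();print(R.round(3))
m=camera_model("wrist");Rc,_=cv2.Rodrigues(m["rvec"]);c=-Rc.T@m["tvec"]
print("cam in tool",R.T@(c-p),"view dir in tool",(R.T@Rc.T)[:,2], "img x in tool",(R.T@Rc.T)[:,0],"img y",(R.T@Rc.T)[:,1])
ty=np.degrees(np.arctan2(R[1,1],R[0,1]));print("tool y az",ty,"reader y az 66.4")
print(R.T@(np.array([.5,-.25,.25])-p)/.02)
E
```

```text
[[-0.    -0.431 -0.902]
 [-0.001 -0.902  0.431]
 [-1.     0.001 -0.   ]]
cam in tool [-0.13976619  0.0012479  -0.08119727] view dir in tool [9.53372491e-01 2.01490598e-04 3.01796047e-01] img x in tool [-4.36976680e-04  9.99999651e-01  7.12769502e-04] img y [-3.01795798e-01 -8.11412670e-04  9.53372245e-01]
tool y az -115.5475678925574 reader y az 66.4
[ -0.2110833   34.22983853 -27.94789189]
```

>>> {"name": "step_arm", "arguments": {"steps": [[[0,0.86,-1],-0.02],[[0,0.86,-1],-0.02],[[0,0.86,-1],-0.02],[[0,0.86,-1],-0.02],[[0,0.86,-1],-0.02],[[0,0.86,-1],-0.02],[[0,0.86,-1],-0.02],[[0,0.86,-1],-0.02],[[0,0.86,-1],-0.02],[[0,0.86,-1],-0.02],[[0,0.86,-1],-0.02],[[0,0.86,-1],-0.02],[[0,0.86,-1],-0.02],[[0,0.86,-1],-0.02],[[0,0.86,-1],-0.02],[[0,0.86,-1],-0.02],[[0,0.86,-1],-0.02]], "fingers": 1, "grip_force": 10}}

```text
time_s: 1.57
tcp_pos: [0.4788, 0.2004, 0.2455]
eef_rot: [23.6, 90.0, -179.9]
contact_force: [0.5, 0.1, 0.7]
gripper_width: 0.0012
```

>>> {"name": "step_arm", "arguments": {"steps": [[[0.24,0.96,-0.38],0],[[0.24,0.96,-0.38],0],[[0.24,0.96,-0.38],0],[[0.24,0.96,-0.38],0],[[0.24,0.96,-0.38],0],[[0.24,0.96,-0.38],0],[[0.24,0.96,-0.38],0],[[0.24,0.96,-0.38],0],[[0.24,0.96,-0.38],0],[[0.24,0.96,-0.38],0],[[0.24,0.96,-0.38],0],[[0.24,0.96,-0.38],0],[[0.24,0.96,-0.38],0],[[0.24,0.96,-0.38],0],[[0.24,0.96,-0.38],0],[[0.24,0.96,-0.38],0],[[0.24,0.96,-0.38],0],[[0.24,0.96,-0.38],0],[[0.24,0.96,-0.38],0],[[0,0,0],0]]}}

```text
time_s: 3.23
tcp_pos: [0.4646, -0.1927, 0.1531]
eef_rot: [23.8, 89.9, -179.8]
contact_force: [-0.6, 0.1, 0.1]
gripper_width: 0.0003
```

```bash
python3 - <<'E'
from h import *
p,R,s=tool();m=camera_model("wrist");i=capture("wrist")
print(s["time_s"],p,s["joints"],s["qd"].round(2),s["gripper_width"],R.round(3))
np.save("w1.npy",{k:m[k] for k in m},allow_pickle=True)
cv2.imwrite("pics/w1.png",i);cv2.imwrite("pics/w1z.png",cv2.resize(i,(800,500),interpolation=cv2.INTER_CUBIC))
E
```

```text
3.2333 [ 0.4645621  -0.19265863  0.15313714] [-1.05314629e-01  9.23406437e+00 -2.79871658e+01  8.79514310e-04
 -5.29050473e+01  6.64834651e+01] [ 2.48 -1.15 -0.41 -0.3  -0.77 -4.07] 0.0003176302442837223 [[-0.002 -0.401 -0.916]
 [-0.    -0.916  0.401]
 [-1.     0.001  0.002]]
```

View pics/w1z.png

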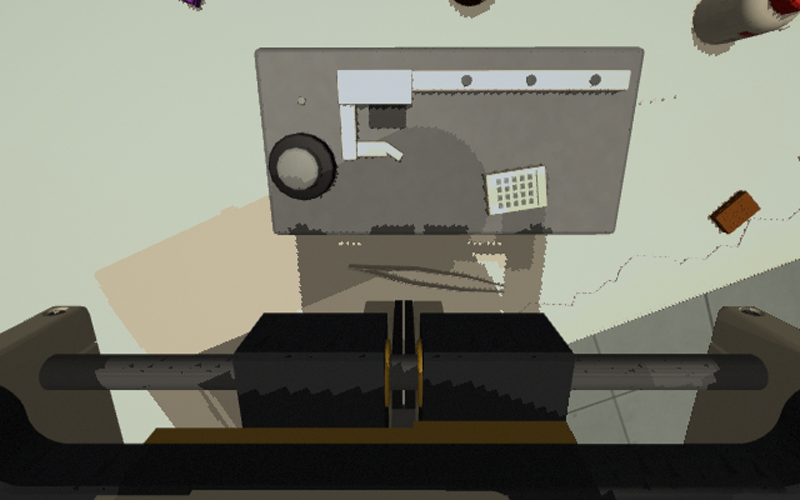

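The wrist view shows the reader square-on. In 800×500 pixels: cassette about (517,190), rail face along row ~91, stop/ledge at (340–411,70–160), button (298,168). The tweezers lie in front at (425,277). I'll measure from it.

```bash
python3 - <<'E'
import cv2
i=cv2.imread("pics/w1.png")
cv2.imwrite("pics/w1a.png",cv2.resize(i[30:195,195:355],None,fx=5,fy=5,interpolation=cv2.INTER_CUBIC)[:600*2][:, :800][:600])
cv2.imwrite("pics/w1b.png",cv2.resize(i[45:165,365:525],None,fx=5,fy=5,interpolation=cv2.INTER_CUBIC))
E
```

```text
(no output)
```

View pics/w1a.png

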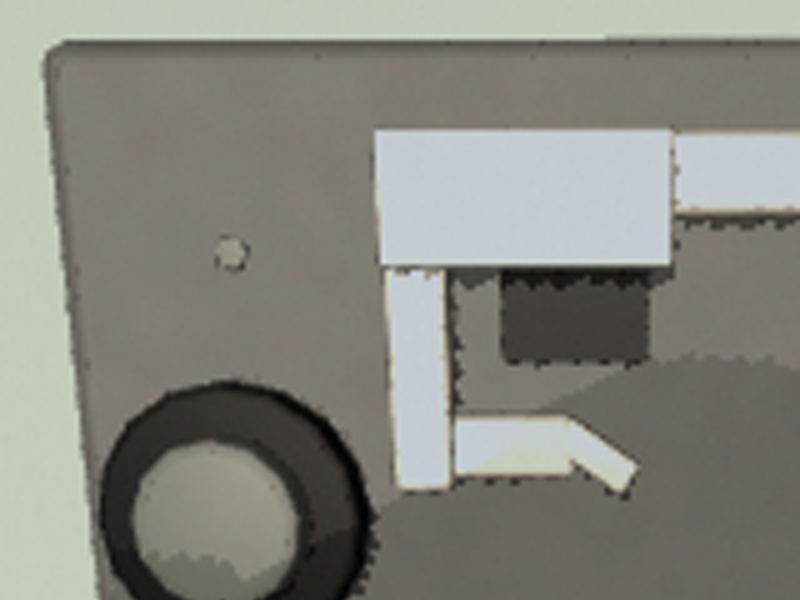

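View pics/w1b.png

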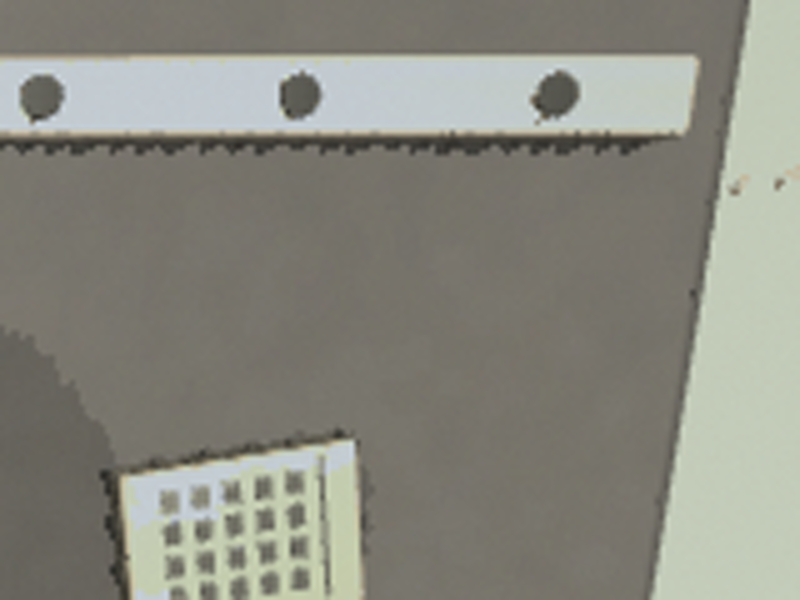

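```bash
python3 - <<'E'
from h import *
m=np.load("w1.npy",allow_pickle=True).item()
p=np.array([ 0.4645621,-0.19265863,0.15313714])
A=lambda x,y:((x+.5)/5-.5+195,(y+.5)/5-.5+30)
B=lambda x,y:((x+.5)/5-.5+365,(y+.5)/5-.5+45)
C=lambda x,y:((x+.5)/1.25-.5,(y+.5)/1.25-.5)
D={"cTL":(B(120,476),.026),"cTR":(B(354,438),.026),"cBR":(C(547,207),.026),"cBL":(C(489,214),.026),
"railR":(B(686,134),.026),"railM":(B(10,135),.026),"railL":(A(680,209),.026),
"stopBR":(A(449,487),.026),"stopTR":(A(446,272),.026),"lipIn":(A(572,416),.024),"lipInL":(A(457,416),.024),
"ledgeBR":(A(671,265),.0305),"ledgeBL":(A(380,265),.0305),"btn":(A(217,521),.037),"deckTL":(A(45,42),.016),"deckTR":(C(644,48),.016),"deckBR":(C(615,235),.016),"deckBL":(C(274,234),.016)}
P={k:pix2w(m,*v) for k,v in D.items()}
d=P["railL"]-P["railR"];az=np.degrees(np.arctan2(d[1],d[0]));print("rail az",az)
a=np.radians(az);v=np.array([np.cos(a),np.sin(a),0]);u=np.array([np.sin(a),-np.cos(a),0])
for k in P:print(k,P[k].round(4),"u,v rel TCP",((P[k]-p)@u).round(4),((P[k]-p)@v).round(4))
d=P["cTL"]-P["cTR"];print("cass az top",np.degrees(np.arctan2(d[1],d[0])))
d=P["cBL"]-P["cBR"];print("cass az bot",np.degrees(np.arctan2(d[1],d[0])))
c=np.mean([P[k] for k in("cTL","cTR","cBR","cBL")],0);print("c",c,(c-p)@u,(c-p)@v)
E
```

```text
rail az 66.34498467997396
cTL [ 0.4874 -0.2644  0.026 ] u,v rel TCP 0.0497 -0.0566
cTR [ 0.4776 -0.3021  0.026 ] u,v rel TCP 0.0559 -0.095
cBR [ 0.4501 -0.2953  0.026 ] u,v rel TCP 0.0279 -0.0998
cBL [ 0.4614 -0.2573  0.026 ] u,v rel TCP 0.023 -0.0604
railR [ 0.5017 -0.364   0.026 ] u,v rel TCP 0.1027 -0.142
railM [ 0.5441 -0.2668  0.026 ] u,v rel TCP 0.1026 -0.036
railL [ 0.5555 -0.241   0.026 ] u,v rel TCP 0.1027 -0.0078
stopBR [ 0.5317 -0.1893  0.026 ] u,v rel TCP 0.0601 0.03
stopTR [ 0.5619 -0.2033  0.026 ] u,v rel TCP 0.0934 0.0293
lipIn [ 0.5338 -0.2124  0.024 ] u,v rel TCP 0.0714 0.0097
lipInL [ 0.5414 -0.1952  0.024 ] u,v rel TCP 0.0714 0.0285
ledgeBR [ 0.5484 -0.2362  0.0305] u,v rel TCP 0.0943 -0.0063
ledgeBL [ 0.5665 -0.1948  0.0305] u,v rel TCP 0.0943 0.039
btn [ 0.542  -0.1547  0.037 ] u,v rel TCP 0.0557 0.0658
deckTL [ 0.6189 -0.1594  0.016 ] u,v rel TCP 0.128 0.0924
deckTR [ 0.52   -0.3847  0.016 ] u,v rel TCP 0.1278 -0.1536
deckBR [ 0.4071 -0.337   0.016 ] u,v rel TCP 0.0053 -0.1552
deckBL [ 0.5072 -0.1106  0.016 ] u,v rel TCP 0.0061 0.0923
cass az top 75.54359337777319
cass az bot 73.39005050447481
c [ 0.46912666 -0.27977385  0.026     ] 0.03913416880136489 -0.07796418482337172
```

Checks: rail to stop 171.7 mm (172 given), rail to lip 31.3 mm (30.5), stop reach 42.6 mm (42.5). The rail runs at azimuth 66.3°, the cassette is turned about 9° from it, and the tool is already square to the rail. I'll descend in front of the cassette.

>>> {"name": "step_arm", "arguments": {"steps": [[[0.5,0.6,-0.03],0],[[0.75,0.6,-0.03],0],[[0.85,0.6,-0.03],0],[[0.85,0.6,-0.03],0],[[0.85,0.6,-0.04],0],[[0.85,0.6,-0.04],0],[[0,0,0],0],[[0,0,0],0]]}}

```text
time_s: 3.95
tcp_pos: [0.4396, -0.258, 0.0605]
eef_rot: [14.7, 89.9, 171.2]
contact_force: [-0.3, 0.1, 0.2]
gripper_width: 0.0007
```

```bash
cat >> h.py <<'E'
P0=np.array([0.4645621,-0.19265863,0.15313714]);a_=np.radians(66.345)
V=np.array([np.cos(a_),np.sin(a_),0]);U=np.array([np.sin(a_),-np.cos(a_),0])
def uv():
    p,R,s=tool();print("t",round(float(s["time_s"]),2),"u,v,z mm",((p-P0)@U*1e3).round(2),((p-P0)@V*1e3).round(2),(p[2]*1e3).round(2),"F uvz",(s["contact_force"]@U).round(2),(s["contact_force"]@V).round(2),s["contact_force"][2].round(2),"az err",round(float(np.degrees(np.arctan2(R[1,1],R[0,1])))+113.655,2))
E
python3 - <<'E'
from h import *
uv();i=capture("wrist")
cv2.imwrite("pics/w2z.png",cv2.resize(i,(800,500),interpolation=cv2.INTER_CUBIC))
E
```

```text
t 3.95 u,v,z mm 3.33 -69.9 60.53 F uvz -0.32 -0.01 0.24 az err 0.12
```

View pics/w2z.png

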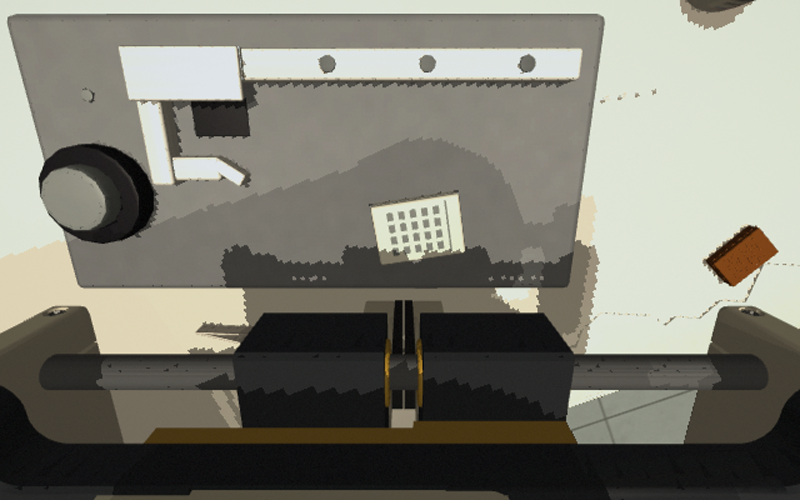

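>>> {"name": "step_arm", "arguments": {"steps": [[[0.4,0,0],0],[[0.4,0,0],0],[[0.3,0,0],0],[[0,0,0],0],[[0,0,0],0]]}}

```text
time_s: 4.42
tcp_pos: [0.4403, -0.2578, 0.039]
eef_rot: [16.4, 89.9, 172.9]
contact_force: [-0.1, -0.8, 0.7]
gripper_width: 0.0006
```

```bash
python3 -c "
from h import *
uv()"
```

```text
t 4.42 u,v,z mm 3.91 -69.39 38.98 F uvz 0.24 -0.82 0.75 az err 0.18
```

>>> {"name": "step_arm", "arguments": {"steps": [[[0,0,-0.1],0],[[0,0,-0.1],0],[[0,0,-0.15],0],[[0,0,-0.15],0],[[0,0,-0.15],0],[[0,0,-0.15],0],[[0,0,-0.15],0],[[0,0,-0.15],0],[[0,0,-0.15],0],[[0,0,-0.15],0],[[0,0,-0.15],0],[[0,0,-0.15],0],[[0,0,-0.15],0],[[0,0,-0.15],0],[[0,0,-0.15],0],[[0,0,-0.15],0],[[0,0,-0.15],0],[[0,0,-0.1],0],[[0,0,-0.05],0],[[0,0,0],0]]}}

```text
time_s: 6.08
tcp_pos: [0.4884, -0.2789, 0.0393]
eef_rot: [163.1, 90.0, -40.4]
contact_force: [-0.1, 0.4, -0.5]
gripper_width: 0.0008
```

```bash
python3 - <<'E'
from h import *
uv();i=capture("wrist")
cv2.imwrite("pics/w3z.png",cv2.resize(i,(800,500),interpolation=cv2.INTER_CUBIC))
E
```

```text
t 6.08 u,v,z mm 56.42 -69.41 39.3 F uvz -0.24 0.3 -0.52 az err 0.16
```

View pics/w3z.png

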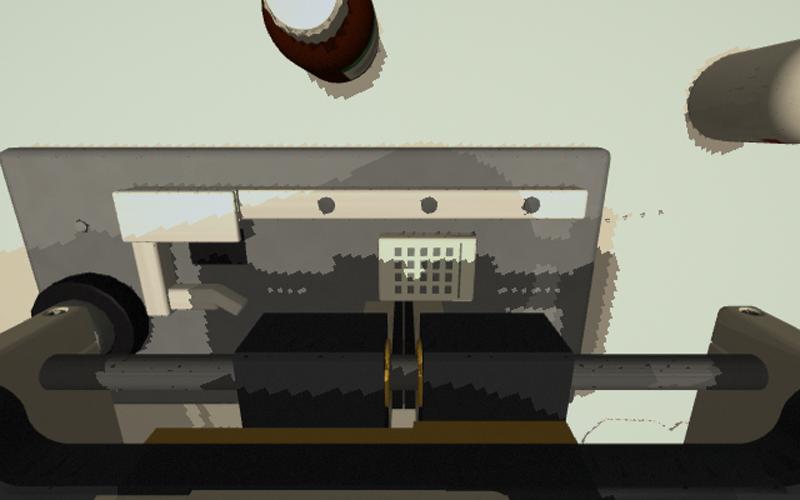

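The cassette is now square and flush with the fingers at (428,267), about 8–9 mm short of the rail (face at row ~220). I'll close the gap slowly.

>>> {"name": "step_arm", "arguments": {"steps": [[[0,0,-0.08],0],[[0,0,-0.08],0],[[0,0,-0.08],0],[[0,0,-0.08],0],[[0,0,-0.06],0],[[0,0,-0.05],0],[[0,0,-0.04],0],[[0,0,0],0]]}}

```text
time_s: 6.8
tcp_pos: [0.4956, -0.2822, 0.0391]
eef_rot: [4.4, 89.9, 160.9]
contact_force: [-3.9, 3.5, 2.6]
gripper_width: 0.0004
```

```bash
python3 - <<'E'
from h import *
uv();i=capture("wrist")
cv2.imwrite("pics/w4z.png",cv2.resize(i[130:330,250:450],(800,800),interpolation=cv2.INTER_CUBIC)[:500])
E
```

```text
t 6.8 u,v,z mm 64.32 -69.56 39.08 F uvz -4.95 1.6 2.62 az err 0.13
```

View pics/w4z.png

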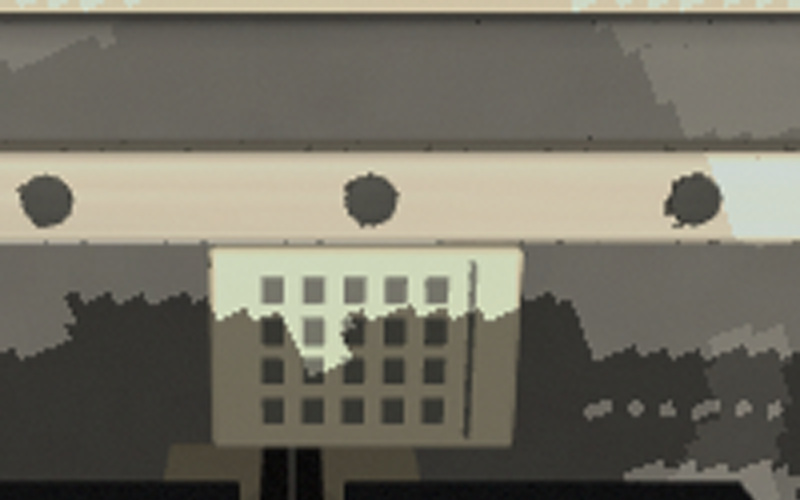

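The cassette is flush on the rail with 5 N of contact. In the zoomed view it spans cols 212–520, so its right end is at v≈-99.5 mm, and the fingertip is about 34 mm wide. I'll back off, go round to its right end and come in at rail distance.

>>> {"name": "step_arm", "arguments": {"steps": [[[0,0,0.2],0],[[0,0,0.4],0],[[0,0.5,0],0],[[0,0.6,0],0],[[0,0.6,0],0],[[0,0.6,0],0],[[0,0.6,0],0],[[0,0,0],0],[[0,0,-0.3],0],[[0,0,-0.4],0],[[0,0,-0.4],0],[[0,0,-0.3],0],[[0,0,0],0],[[0,0,0],0]]}}

```text
time_s: 8.02
tcp_pos: [0.4888, -0.3419, 0.0391]
eef_rot: [-10.1, 90.0, 146.4]
contact_force: [-0.1, 0.7, -0.5]
gripper_width: 0.0003
```

```bash
python3 - <<'E'
from h import *
uv();i=capture("wrist")
cv2.imwrite("pics/w5z.png",cv2.resize(i,(800,500),interpolation=cv2.INTER_CUBIC))
E
```

```text
t 8.02 u,v,z mm 82.14 -126.99 39.07 F uvz -0.4 0.64 -0.45 az err 0.18
```

View pics/w5z.png

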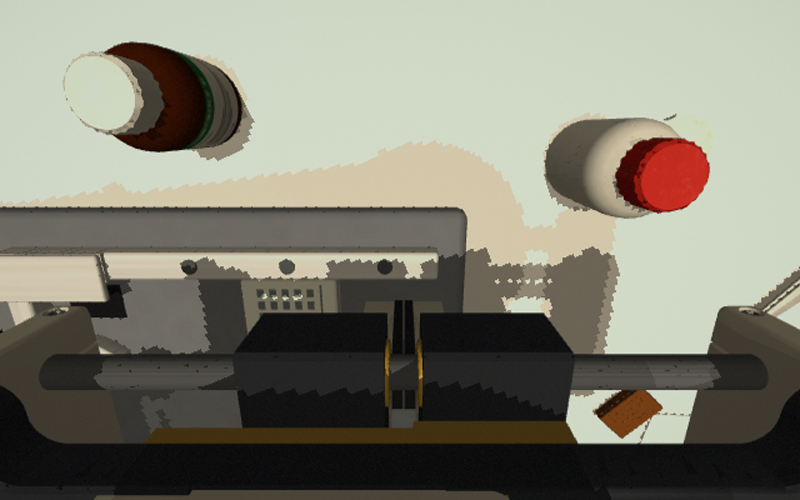

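>>> {"name": "step_arm", "arguments": {"steps": [[[0,-0.1,0],0],[[0,-0.15,0],0],[[0,-0.15,0],0],[[0,-0.15,-0.01],0],[[0,-0.15,-0.01],0],[[0,-0.15,-0.01],0],[[0,-0.15,-0.01],0],[[0,-0.15,-0.01],0],[[0,-0.15,-0.01],0],[[0,-0.15,-0.01],0],[[0,-0.15,-0.01],0],[[0,-0.15,-0.01],0],[[0,-0.15,-0.01],0],[[0,-0.15,-0.01],0],[[0,-0.15,-0.01],0],[[0,-0.15,-0.01],0],[[0,-0.15,-0.01],0],[[0,-0.1,-0.01],0],[[0,-0.05,0],0],[[0,0,0],0]]}}

```text
time_s: 9.73
tcp_pos: [0.5124, -0.2945, 0.0394]
eef_rot: [-170.4, 90.0, -13.9]
contact_force: [-0.7, 0.2, 0.1]
gripper_width: 0.0004
```

```bash
python3 - <<'E'
from h import *
uv();i=capture("wrist")
cv2.imwrite("pics/w6z.png",cv2.resize(i[150:300,150:400],(800,480),interpolation=cv2.INTER_CUBIC))
i=capture("top")[165:285,280:440]
cv2.imwrite("pics/t6z.png",cv2.resize(i,None,fx=5,fy=5,interpolation=cv2.INTER_CUBIC))
E
```

```text
t 9.73 u,v,z mm 84.7 -74.07 39.4 F uvz -0.71 -0.05 0.14 az err 0.17
```

View pics/w6z.png

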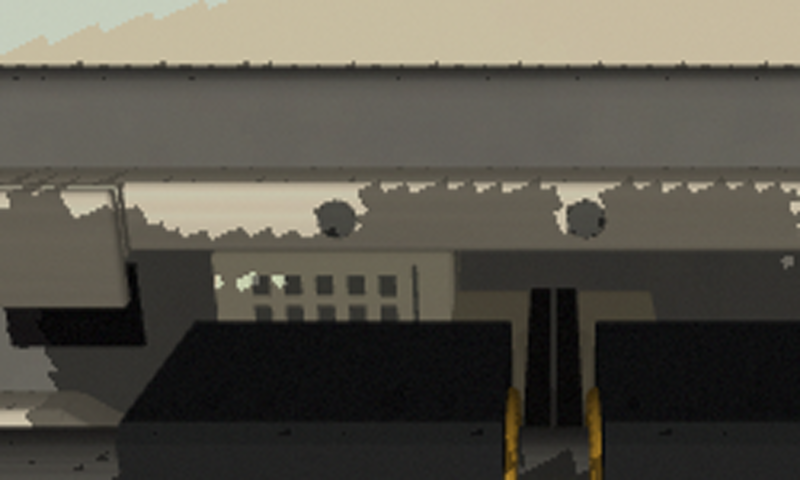

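View pics/t6z.png

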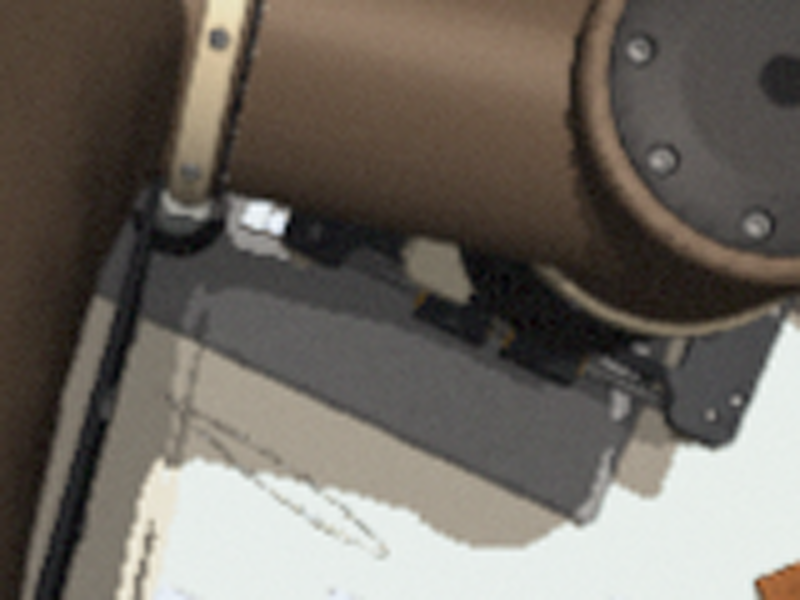

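The cassette is moving squarely along the rail with no gap (cols 212–457 in the zoom). About 47 mm is left, so I'll continue.

>>> {"name": "step_arm", "arguments": {"steps": [[[0,-0.08,-0.01],0],[[0,-0.12,-0.01],0],[[0,-0.15,-0.01],0],[[0,-0.15,-0.01],0],[[0,-0.15,-0.01],0],[[0,-0.15,-0.01],0],[[0,-0.15,-0.01],0],[[0,-0.15,-0.01],0],[[0,-0.15,-0.01],0],[[0,-0.15,-0.01],0],[[0,-0.15,-0.01],0],[[0,-0.15,-0.01],0],[[0,-0.15,-0.01],0],[[0,-0.12,0],0],[[0,-0.1,0],0],[[0,-0.08,0],0],[[0,-0.05,0],0],[[0,0,0],0]]}}

```text
time_s: 11.33
tcp_pos: [0.5323, -0.2552, 0.0394]
eef_rot: [-170.8, 90.0, -14.3]
contact_force: [0.5, 0.6, -0.2]
gripper_width: 0.0004
```

```bash
python3 - <<'E'
from h import *
uv();i=capture("wrist")
cv2.imwrite("pics/w7z.png",cv2.resize(i[150:300,150:400],(800,480),interpolation=cv2.INTER_CUBIC))
E
```

```text
t 11.33 u,v,z mm 87.16 -30.14 39.39 F uvz 0.21 0.73 -0.15 az err 0.17
```

View pics/w7z.png

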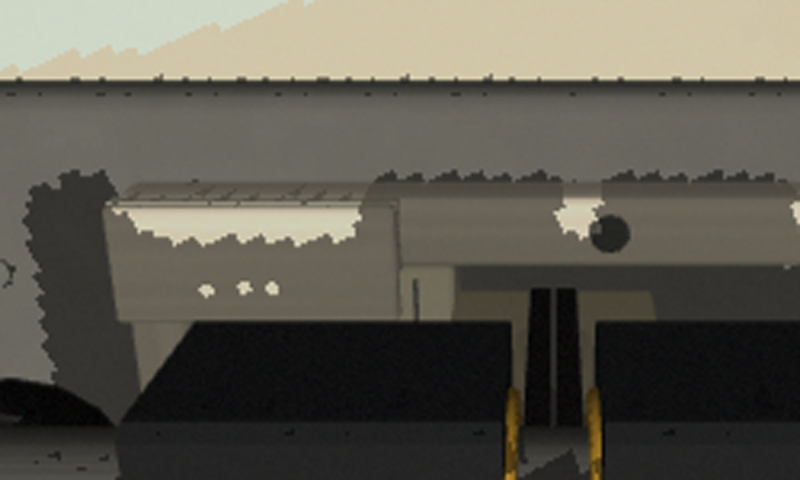

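>>> {"name": "step_arm", "arguments": {"steps": [[[0,-0.05,0],0],[[0,-0.05,0],0],[[0,-0.05,0],0],[[0,-0.05,0],0],[[0,0,0],0]]}}

```text
time_s: 11.8
tcp_pos: [0.5338, -0.2516, 0.0394]
eef_rot: [-178.5, 90.0, -22.0]
contact_force: [-0.8, -0.2, -0.6]
gripper_width: 0.0004
```

>>> {"name": "step_arm", "arguments": {"steps": [[[0,-0.04,0],0],[[0,-0.04,0],0],[[0,0,0],0]]}}

```text
time_s: 12.05
tcp_pos: [0.5342, -0.2506, 0.0394]
eef_rot: [63.7, 90.0, -139.8]
contact_force: [-0.6, -2.9, 0.2]
gripper_width: 0.0003
```

>>> {"name": "step_arm", "arguments": {"steps": [[[0,-0.04,0],0],[[0,-0.03,0],0],[[0,0,0],0],[[0,0,0],0]]}}

```text
time_s: 12.38
tcp_pos: [0.5342, -0.2503, 0.0395]
eef_rot: [68.7, 89.9, -134.8]
contact_force: [-1.9, -10.0, 0.9]
gripper_width: 0.0005
```

```bash
python3 - <<'E'
from h import *
uv();i=capture("wrist")
cv2.imwrite("pics/w8z.png",cv2.resize(i[150:300,150:400],(800,480),interpolation=cv2.INTER_CUBIC))
E
```

```text
t 12.38 u,v,z mm 86.92 -24.82 39.5 F uvz 2.27 -9.96 0.86 az err 0.15
```

View pics/w8z.png

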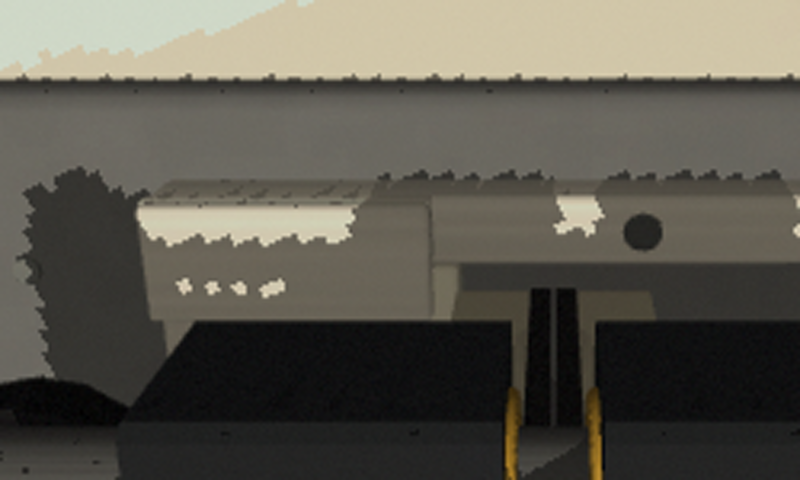

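Stalled at 10 N against the stop. I'll back off, lift and look.

>>> {"name": "step_arm", "arguments": {"steps": [[[0,0.1,0],0],[[0,0.3,0.05],0],[[0,0.4,0.1],0],[[-0.6,0,0],0],[[-0.9,0,0.3],0],[[-0.9,0,0.7],0],[[-0.9,-0.2,0.9],0],[[-0.9,-0.4,0.9],0],[[-0.6,-0.6,0.9],0],[[0,-0.6,0.6],0],[[0,0,0],0],[[0,0,0],0]]}}

```text
time_s: 13.43
tcp_pos: [0.4611, -0.1948, 0.136]
eef_rot: [-148.2, 89.9, 8.4]
contact_force: [0.2, -0.6, 0.2]
gripper_width: 0.0003
```

```bash
python3 - <<'E'
from h import *
uv();m=camera_model("wrist");i=capture("wrist");np.save("w9.npy",m,allow_pickle=True)
cv2.imwrite("pics/w9.png",i)
cv2.imwrite("pics/w9z.png",cv2.resize(i,(800,500),interpolation=cv2.INTER_CUBIC))
E
```

```text
t 13.43 u,v,z mm -2.34 -3.31 136.0 F uvz 0.42 -0.47 0.17 az err 0.22
```

View pics/w9z.png

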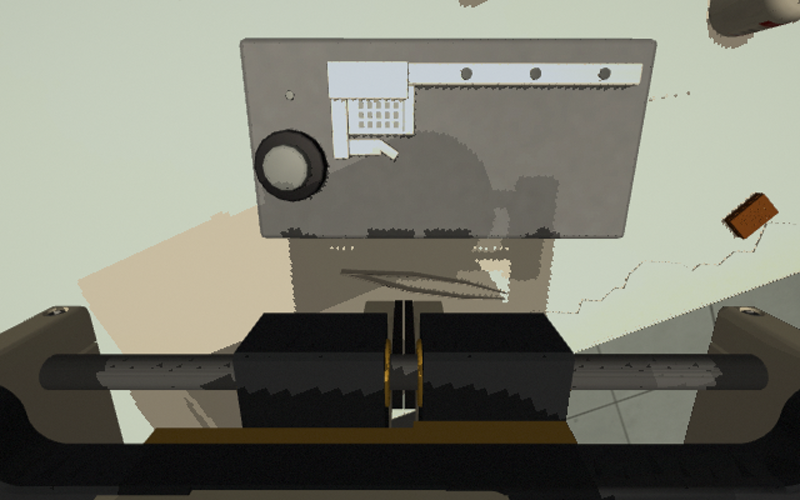

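```bash
python3 - <<'E'
import cv2
i=cv2.imread("pics/w9.png")[40:140,245:345]
cv2.imwrite("pics/w9a.png",cv2.resize(i,(600,600),interpolation=cv2.INTER_CUBIC))
E
```

```text
(no output)
```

View pics/w9a.png

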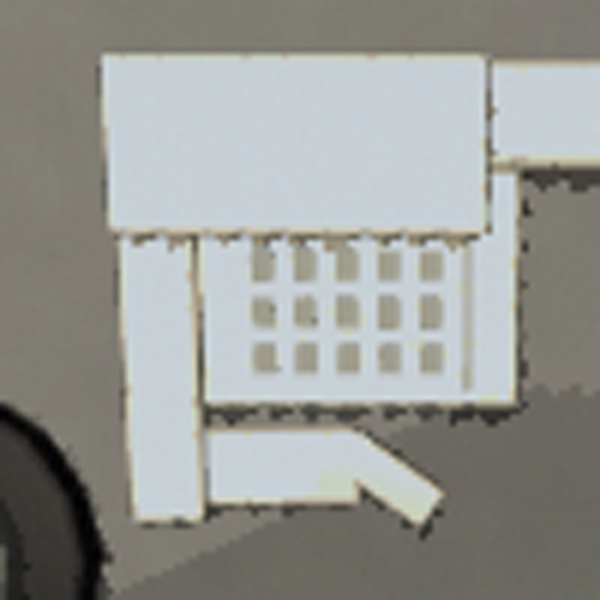

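```bash
python3 - <<'E'
from h import *
m=np.load("w9.npy",allow_pickle=True).item()
A=lambda x,y:((x+.5)/6-.5+245,(y+.5)/6-.5+40)
for k,x,y,z in [("stop edge bot",203,515,.026),("stop edge top",197,240,.026),("c left top",202,240,.026),("c left bot",206,402,.026),("c right bot",516,403,.026),("c right top",518,174,.026),("rail face",560,165,.026),("lip",345,430,.024)]:
    q=pix2w(m,A(x,y),z)-P0;print(k,(q@U*1e3).round(1),(q@V*1e3).round(1))
C=lambda x,y:((x+.5)/1.25-.5,(y+.5)/1.25-.5)
q=pix2w(m,C(285,166),.037)-P0;print("btn",q@U,q@V)
E
```

```text
stop edge bot 60.6 29.7
stop edge top 93.6 29.2
c left top 93.6 28.5
c left bot 74.5 28.8
c right bot 74.5 -10.4
c right top 101.3 -10.3
rail face 102.3 -15.4
lip 71.1 11.4
btn 0.055954486207838 0.06589430023059985
```

The cassette is home: right end at v=-10.4 (-10.5 expected), front at u=74.5 (74.3 expected), touching stop and rail to within about 0.7 mm. The button is at u≈56, v≈66 in both views. I'll move above it.

>>> {"name": "step_arm", "arguments": {"steps": [[[0,-0.4,-0.35],0],[[0,-0.5,-0.4],0],[[0,-0.55,-0.45],0],[[0,-0.55,-0.45],0],[[0,-0.55,-0.45],0],[[0,-0.5,-0.45],0],[[0,-0.4,-0.36],0],[[0.4,0,0],0],[[0.7,0,0],0],[[0.8,0,0],0],[[0.7,0,0],0],[[0.5,0,0],0],[[0.4,0,0],0],[[0.2,0,0],0],[[0,0,0],0],[[0,0,0],0]]}}

```text
time_s: 14.82
tcp_pos: [0.5424, -0.1551, 0.0616]
eef_rot: [160.3, 90.0, -43.2]
contact_force: [0.6, 1.7, 0.2]
gripper_width: 0.0006
```

```bash
python3 - <<'E'
from h import *
uv();i=capture("wrist")
cv2.imwrite("pics/w10z.png",cv2.resize(i,(800,500),interpolation=cv2.INTER_CUBIC))
E
```

```text
t 14.82 u,v,z mm 56.25 65.61 61.57 F uvz -0.09 1.77 0.22 az err 0.16
```

View pics/w10z.png

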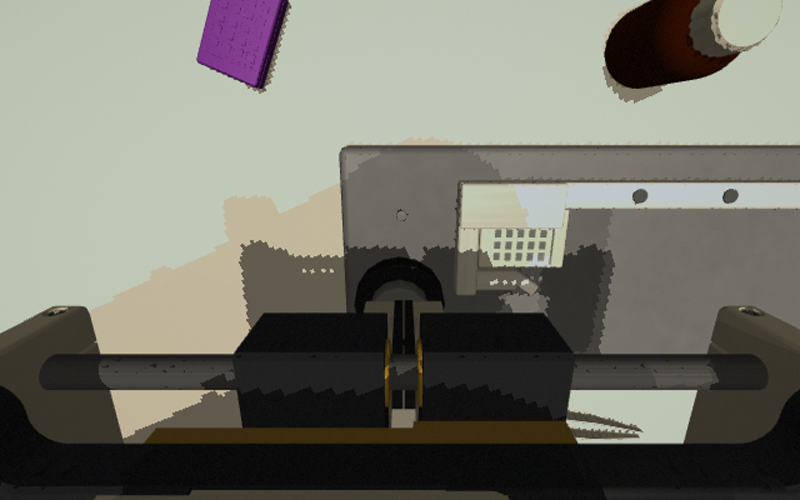

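The fingertips sit centred over the button (400,290). Pressing.

>>> {"name": "step_arm", "arguments": {"steps": [[[0.1,0,0],0],[[0.1,0,0],0],[[0.1,0,0],0],[[0.08,0,0],0],[[0.06,0,0],0],[[0,0,0],0]]}}

```text
time_s: 15.37
tcp_pos: [0.5425, -0.1551, 0.0526]
eef_rot: [-165.0, 90.0, -8.5]
contact_force: [0.4, -0.0, 3.8]
gripper_width: 0.0004
```

>>> {"name": "step_arm", "arguments": {"steps": [[[0.05,0,0],0],[[0.05,0,0],0],[[0,0,0],0]]}}

```text
time_s: 15.62
tcp_pos: [0.5425, -0.1551, 0.0512]
eef_rot: [-173.1, 90.0, -16.5]
contact_force: [-1.4, 1.4, 7.4]
gripper_width: 0.0007
```

>>> {"name": "step_arm", "arguments": {"steps": [[[0.04,0,0],0],[[0.03,0,0],0],[[0,0,0],0],[[0,0,0],0]]}}

```text
time_s: 15.95
tcp_pos: [0.5426, -0.1551, 0.051]
eef_rot: [-174.6, 89.9, -18.1]
contact_force: [-4.9, 3.1, 19.9]
gripper_width: 0.0002
```

At 20 N it has bottomed out: TCP 51.0 mm, so the tip is at 32.0 mm, which is 5.0 mm of travel. I'll lift clear and check.

>>> {"name": "step_arm", "arguments": {"steps": [[[-0.2,0,0],0],[[-0.4,0,0],0],[[-0.6,0,0],0],[[-0.8,0,0],0],[[-0.8,0.3,0.4],0],[[-0.8,0.5,0.6],0],[[-0.6,0.6,0.6],0],[[0,0.6,0.6],0],[[0,0.6,0.4],0],[[0,0,0],0],[[0,0,0],0],[[0,0,0],0]]}}

```text
time_s: 16.95
tcp_pos: [0.4739, -0.1821, 0.1329]
eef_rot: [31.9, 90.0, -171.7]
contact_force: [0.3, 0.4, -0.0]
gripper_width: 0.0003
```

```bash
python3 - <<'E'
from h import *
uv();m=camera_model("wrist");i=capture("wrist");np.save("w11.npy",m,allow_pickle=True)
cv2.imwrite("pics/w11.png",i)
a=cv2.resize(i,(800,500),interpolation=cv2.INTER_CUBIC);cv2.imwrite("pics/w11z.png",a)
E
```

```text
t 16.95 u,v,z mm 4.36 13.38 132.94 F uvz 0.15 0.47 -0.01 az err 0.14
```

View pics/w11z.png

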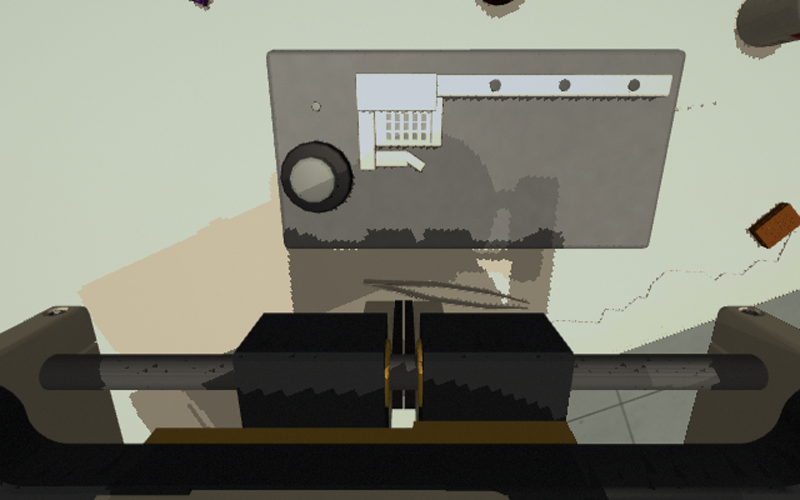

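```bash
python3 - <<'E'
from h import *
m=np.load("w11.npy",allow_pickle=True).item()
C=lambda x,y:((x+.5)/1.25-.5,(y+.5)/1.25-.5)
for k,x,y,z in[("btn up?",313,180,.037),("btn dn?",313,180,.032),("cRightBot",441,146,.026),("stopBR",375,169,.026)]:
    q=pix2w(m,C(x,y),z)-P0;print(k,(q@U*1e3).round(1),(q@V*1e3).round(1))
print(close_job())
E
```

```text
btn up? 54.8 65.6
btn dn? 54.2 66.7
cRightBot 73.9 -10.6
stopBR 60.2 29.5
the job is handed in; nothing more can be done
None
```

The cassette is home in its pocket, the button was pressed all the way down and released, and I handed the job in at about 17 s of the 58 s allowed.

- **To the rail:** I pushed the cassette square onto the rail with the closed fingertips. Contact was 5 N, and the picture showed no visible gap.
- **Along the rail:** I slid it along the rail from its right end until it stalled at the end stop with about 10 N. It looked flush in the pictures along the way.
- **Home check:** Before the press, the wrist picture put its right end at -10.4 mm (-10.5 expected) and its front at 74.5 mm (74.3 expected). After the press it was at -10.6 and 73.9 mm, unchanged within measuring error.
- **Button:** Full travel was 5.0 mm, with the tip at 32.0 mm and the force rising to 20 N at the end. I then lifted clear, with about 0 N on the tool at the end.

**Less certain points:**
- A gap of about 0.7 mm showed between the cassette and the stop, which is within the picture's resolution.
- The last picture cannot clearly tell the button up from down by its position; it looks raised.
- I saw no contact with the bottles, tweezers or look-alikes, but the last picture shows the bottles only in part, and I did not measure their positions.

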